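# Gauge a returned trolley pin and press it home in its size

## Task

One locking pin has come back and stands in the green returns tray. Pick it up, find the hole in the graded sizing rack that matches its diameter (the snuggest one it goes into) by feeling for it gently, never pressing hard on the rack, and push the pin down until its shoulder sits fully home on the hole strip; then let go. Leave the two pins on the white tray and everything else on the bench as they are.

Things in the scene. Friction and masses are not known exactly. Their poses are not given: they have to be found in the camera images.
- pin15: loose upright trolley locking pin: bright steel shank 15 mm in diameter, 45 mm long, foot chamfered 1 mm; above it a blue round grip with thin black rings, 24 mm in diameter, 40 mm tall, whose flat underside is the shoulder. 85 mm overall, about 121 g (varies). Origin: centre of the foot; z up through the grip. Starts standing on a tray floor.
- pin18: loose upright trolley locking pin: bright steel shank 18 mm in diameter, 45 mm long, foot chamfered 1 mm; above it a blue round grip with thin black rings, 27 mm in diameter, 40 mm tall, whose flat underside is the shoulder. 85 mm overall, about 156 g (varies). Origin: centre of the foot; z up through the grip. Starts standing on a tray floor.
- pin21: loose upright trolley locking pin: bright steel shank 21 mm in diameter, 45 mm long, foot chamfered 1 mm; above it a blue round grip with thin black rings, 30 mm in diameter, 40 mm tall, whose flat underside is the shoulder. 85 mm overall, about 198 g (varies). Origin: centre of the foot; z up through the grip. Starts standing on a tray floor.
- cradle: sizing rack: fixed green channel 80 x 314 mm, end posts 60 mm high, sides 44 mm. Origin: centre of its underside; y along the row, z up. An aluminium hole strip (62 x 232 x 16 mm, top face 60 mm above the origin) lies in it. Feel with 3 to 8 N; never press the rack with over 45 N. The strip is held by 60 N of friction and stays put under light contact.
- row (a point): on the strip's top face, where its middle hole would be with the strip at its -y end stop; axes as the rack's. Round through holes for 12, 15, 18, 21, 24 mm pins (2 mm wider, 1 mm chamfer) are then at y = -88, -44, 0, 44, 88 mm from here. But the strip sits 4 to 31 mm to +y of that stop, anew each time; this offset is NOT in any reported pose: feel (or look) for the hole.
- seat (a point): point 45 mm under point row, the height of a pin's foot when its shoulder rests on the strip. Under all holes lies a black lift bar, its top 33 to 37 mm below the strip's face: the foot meets it, then about 8 N of steady push moves it down; it stays where pushed, does not spring back. Push on until the shoulder stops on the strip.
- returns: green shallow fixed tray, 110 x 110 mm, walls 12 mm high and 4 mm thick, floor 4 mm above its origin (centre of the underside). Exactly one of the three pins, any of them, starts standing here, within 25 mm of its centre.
- stock: white shallow fixed tray, 100 x 170 mm, walls 12 mm high, floor 4 mm above its origin (centre of the underside). The other two pins stand here and must stay.
- carton: small brown closed carton 70 x 100 x 60 mm, a bystander; origin at the centre of its underside
- oil: white bottle with red cap, 48 mm in diameter and 130 mm tall, a bystander; origin at the centre of its underside
- wrench: steel wrench lying flat on the bench, a bystander; lies along its x axis
- caster: spare trolley wheel, 75 mm, in a steel fork with a flat plate on top, 91 mm tall, standing on its wheel, a bystander; origin at the centre of its underside
There are look-alikes about, which are no part of the job. What is shaped like the pin18 but pink is not meant. Several things have the shape of the stock; the one meant has the colours described above.

How it is judged:
By the outcome, as a careful person would: the job done as asked, in the order asked, and still so for the second after the job is handed in, with the robot touching nothing.
It also fails if it takes over 67 s, if anything falls off the work surface, if the arm or the gripper's body presses on something with over 40 N, if the wrist force passes 120 N, or if a joint passes its speed limit or range.

## Robot

A 6-joint arm with a two-finger parallel gripper is mounted at the origin on the work surface. World frame = base frame: x ahead of the robot, y to its left, z up, the work surface at z = 0. Lengths are in mm, angles in rad, forces in N, time in s.
With the tool pointing down it reaches from about 300 to 775 mm from the base axis. Payload 14.6 kg.
Tool frame: the origin (TCP) lies between the finger pads; the fingertips stand 19 mm ahead of it and the grasp point (between the pads) is the TCP (manip.tcp_to_tips is the distance from the TCP to the fingertips, in mm); x points along the fingers, z is the direction in which the jaws open and shut, and the axes are right-handed (so a half turn about x gives the same grasp; the last joint's range is limited). The gripper opens to 94 mm and grips with 3 to 60 N. Pads are 16 mm wide; open, the fingers measure 119 mm over their backs; the gripper's body (75 mm by 177 mm) begins 78 mm behind the grasp point.
Start: joints at [-1.317, 0.3, 1.521, -0, 1.321, -0.067], TCP at [173.422, -521.933, 224.446] pointing down, gripper open.
Joint ranges: [-3.03, 3.03], [-0.79, 2.21], [0.23, 2.52], [-1.04, 4.18], [0, 3.07], [-2.55, 2.55]. Speed limits (rad/s): [2.22, 2.22, 2.57, 3.14, 3.14, 3.14].

## Interface

Orientations are given as [roll, pitch, yaw] about the fixed x, y, z axes, in that order (R = Rz(yaw) Ry(pitch) Rx(roll)).
In Python, from cell import manip gives the robot as it stands.
- The arm moves only by the tool jog_arm, never from a script. Its argument "moves" is a list that holds one entry, the list of rows, each a list of 6 numbers: the shift along the world's x, y, z in mm, then the turn, a rotation vector about the world's x, y, z in degrees. In form: [[[dx, dy, dz, wx, wy, wz], ...]]. A call has 1 to 5 rows; each row shifts and turns the pose as measured when the row begins; what a row does not reach is not made up. A row lasts 1/10 s, in which the tool goes at most 50 mm and 8.59 degrees, less where a joint would pass 70% of its speed; a pose out of reach is approached as far as the arm can. A call is refused whole if a number of a shift passes 50 or a number of a turn 8.59, either way. A call with a gripper value outside its range is refused whole. "gripper" is the opening, from -1 (shut) to 1 (fully open), set as the call begins (left out, the last holds). The fingers move at their own pace and stop on an object; "squeeze" is the grip in N (left out, the last holds). Time passes only in rows, so rows that do not move let the fingers close. It gives the time, the measured TCP pose, the force and the opening at its end, in the units of the state.
- manip.read_state(): the state, without advancing time (a new reading comes with each control period).
- manip.camera(name): name is "scene" or "top"; returns (picture, depth): 480x640x3 uint8, blue, green, red; 480x640 float32, mm along the optical axis (not along the pixel's ray), 0 where there is no reading.
- manip.camera_params(name): a dict with "fx", "fy", "cx", "cy" (pixels), "rvec" (rotation vector, rad) and "tvec" (3), from world to camera coordinates, as OpenCV has them. Camera axes: x right, y down, z forward; pixel columns grow to the right and rows downward; lengths in mm; the calibration is good to about 2 mm. A picture is of the moment at which its call begins. camera_params takes no time and is no camera call.
- manip.sign_off(): hands the job in, once; it reports no verdict.
The state is a dict: "clock": time; "joints": joint angles; "qd": joint speeds; "effort": joint torques, N m; "eef_pos": TCP position; "eef_rot": TCP orientation; "wrist_force": force on the tool from outside, world axes, zero at the start; "moment": the same for the moment, N m; "finger_gap": finger opening in mm.
Only numpy, scipy, OpenCV 4.12 (cv2) and the standard library are available. Lean on these libraries where they do the work, as an engineer would, in place of code of your own. Each camera call takes 0.05 s, during which the arm holds its last target. There are 200 camera calls.

## Working session

There is one attempt and no reset: what is moved stays moved. The work goes in short steps, Python scripts to look and compute and a tool call to move; the robot and the scene stay as the last step left them, time stands still between calls to the robot, and variables do not carry over. Pictures are saved under pics/ and viewed, about 8 in all and at most 12, crops included, and the job is handed in when it is done.

Besides the shell and the picture viewer there is one more tool, called after ">>>" by a JSON object that holds its "fn" and its "kwargs", one argument or row to a line. jog_arm: Moves the arm, as the interface text tells. Its arguments: {"type":"object","properties":{"moves":{"type":"array","items":{"type":"array","items":{"type":"array","items":{"type":"number"}}}},"gripper":{"type":"number"},"squeeze":{"type":"number"}},"required":["moves"]}

```bash
mkdir -p pics
cat > h.py <<'E'
import numpy as np, cv2
from cell import manip
def world(name,depth):
    p=manip.camera_params(name); R=cv2.Rodrigues(np.array(p["rvec"],float))[0]; t=np.array(p["tvec"],float).ravel()
    v,u=np.mgrid[0:480,0:640]
    c=np.stack([(u-p["cx"])/p["fx"]*depth,(v-p["cy"])/p["fy"]*depth,depth],-1)
    return (c-t)@R
E
python3 - <<'E'
from h import *
print(manip.read_state())
for n in("scene","top"):
    im,d=manip.camera(n); cv2.imwrite(f"pics/{n}0.png",im); np.savez(f"{n}0.npz",im=im,d=d,w=world(n,d))
    print(n,manip.camera_params(n))
E
```

```text
{'clock': 0.0, 'joints': array([-1.31660139e+00,  3.00463244e-01,  1.52159959e+00,  1.02528571e-05,
        1.32069162e+00, -6.66286514e-02]), 'qd': array([ 0.00037519,  0.00067692,  0.0006918 , -0.00083352, -0.00079308,
        0.00165244]), 'effort': array([ 4.30283990e-05, -5.31807482e+01, -3.52731550e+01,  7.08829123e-02,
        2.44949665e-02, -1.29725327e-04]), 'eef_pos': array([ 173.3640738 , -521.70292659,  223.8827947 ]), 'eef_rot': array([3.06641642, 1.56963448, 1.81644113]), 'wrist_force': array([0.21442828, 0.26677405, 0.14476111]), 'moment': array([0.0410604 , 0.03045421, 0.02566331]), 'finger_gap': 93.86092887433429}
scene {'fx': 456.7352759266598, 'fy': 456.7352759266598, 'cx': 318.39260298564045, 'cy': 237.52773031705192, 'rvec': array([ 0.92690823,  2.62505318, -0.92999125]), 'tvec': array([ 418.50542533, -223.72907068, 1379.79746756])}
top {'fx': 621.9166032746218, 'fy': 621.9166032746218, 'cx': 320.24924100335534, 'cy': 241.23730561702814, 'rvec': array([ 2.15731505, -2.10560556,  0.19859364]), 'tvec': array([ -31.34177994,  567.61916361, 1617.21928014])}
```

View pics/scene0.png

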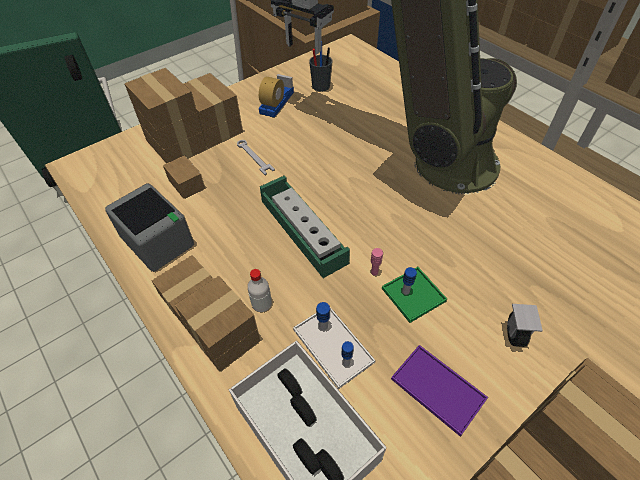

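View pics/top0.png

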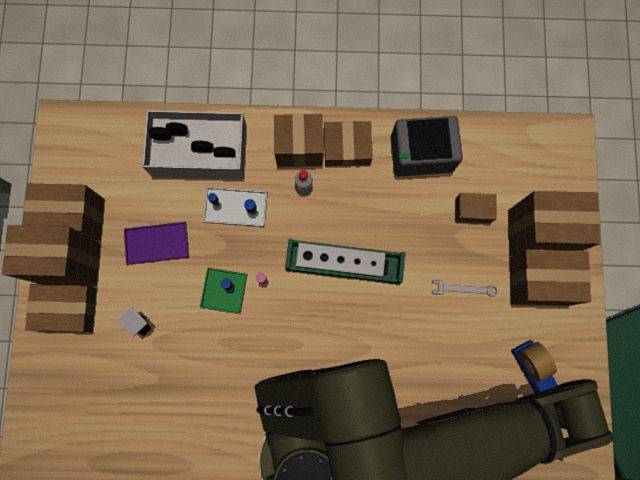

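The top view shows the rack centred near (345,262) with five holes from (309,255), the largest, to (374,264), the smallest. The returns pin is at (227,285), the stock pins are at (213,199) and (250,205), and the pink look-alike is at (262,279). Next I'll measure these.

Run:
```python
from h import *
z=np.load("top0.npz"); im,d,w=z["im"],z["d"],z["w"]
hsv=cv2.cvtColor(im,cv2.COLOR_BGR2HSV)
blue=((hsv[...,0]>100)&(hsv[...,0]<128)&(hsv[...,1]>120)&(hsv[...,2]>50)&(w[...,2]>20)).astype(np.uint8)
n,l,s,c=cv2.connectedComponentsWithStats(blue)
for i in range(1,n):
    if 15<s[i,4]<600:
        m=(l==i); zt=np.percentile(w[m][:,2],90); top=m&(w[...,2]>zt-6)
        P=w[top]; print("blue",s[i],c[i].round(1),"ztop",zt.round(1),P.mean(0).round(1),np.ptp(P[:,:2],axis=0).round(1),"diam",2*np.sqrt(top.sum()/np.pi)*d[top].mean()/621.9)
# strip
al=((w[...,2]>54)&(w[...,2]<66)&(hsv[...,1]<60)); al[:235]=0;al[285:]=0;al[:,:285]=0;al[:,410:]=0
P=w[al]; print("strip z",np.median(P[:,2]),al.sum())
pts=np.argwhere(al)[:,::-1].astype(np.int32); hull=cv2.convexHull(pts); hm=np.zeros((480,640),np.uint8); cv2.fillConvexPoly(hm,hull,1)
print("strip rect",cv2.minAreaRect(P[:,:2].astype(np.float32)))
er=cv2.erode(hm,np.ones((5,5)))
g=cv2.cvtColor(im,cv2.COLOR_BGR2GRAY)
wp=world("top",np.where(hm>0,0,0).astype(np.float32)) 
p=manip.camera_params("top"); R=cv2.Rodrigues(p["rvec"])[0]; C=-R.T@p["tvec"]
def onz(u,v,z):
    r=R.T@np.array([(u-p["cx"])/p["fx"],(v-p["cy"])/p["fy"],1]); return C+r*(z-C[2])/r[2]
hb=((g<110)&(er>0)).astype(np.uint8)
n,l,s,c=cv2.connectedComponentsWithStats(hb)
for i in range(1,n):
    if s[i,4]>4: print("hole",s[i],c[i].round(1),onz(*c[i],60).round(1))
gr=((hsv[...,0]>45)&(hsv[...,0]<90)&(hsv[...,1]>80)).astype(np.uint8)
n,l,s,c=cv2.connectedComponentsWithStats(gr)
for i in range(1,n):
    if s[i,4]>300:
        Q=w[l==i]; print("green",s[i],Q[:,2].max().round(1),cv2.minAreaRect(Q[:,:2].astype(np.float32)))
x=cv2.resize(im[225:325,190:420],None,fx=3.4,fy=3.4,interpolation=cv2.INTER_CUBIC); cv2.imwrite("pics/crop0.png",x)
```

```text
blue [208 193   9   9  55] [212.1 197. ] ztop 95.1 [673.5 271.7  92.4] [23.9 21.3] diam 17.39498319106233
blue [245 199  10  11  87] [249.6 204.4] ztop 94.3 [647.9 167.9 125.2] [397.3 192.4] diam 20.213233437928945
blue [221 279  10  10  80] [225.6 283.3] ztop 93.4 [444.1 225.   90.8] [23.8 24.5] diam 21.40426482311632
blue [513 341  21  24  88] [521.6 349.1] ztop 29.1 [ 295.2 -556.2   26.3] [60.6 52.4] diam 24.087956321792063
blue [524 368  34  24 216] [543.4 382.7] ztop 30.4 [ 210.8 -608.9   41.7] [ 83.3 637. ] diam 33.960235422929124
strip z 60.38339106665992 1599
strip rect ((519.5662231445312, -72.48116302490234), (232.11245727539062, 64.10748291015625), 84.38591766357422)
hole [303 251  10  10  80] [307.5 255.1] [528.2  15.5  60. ]
hole [320 253   9   9  66] [323.9 257. ] [524.2 -28.1  60. ]
hole [337 256   8   8  49] [340.3 259.2] [519.5 -71.9  60. ]
hole [354 258   7   7  37] [357. 261.] [ 515.7 -116.3   60. ]
hole [371 261   6   5  25] [373.4 263. ] [ 511.6 -159.8   60. ]
green [ 286  239  119   45 1153] 1692.4 ((412.3175964355469, -74.1588134765625), (311.0516662597656, 290.8460998535156), 84.6255111694336)
green [ 200  268   47   46 1517] 1692.4 ((394.28814697265625, 135.1343994140625), (354.4288330078125, 127.4461898803711), 69.45823669433594)
green [ 607  307   33  173 4766] 1692.4 ((80.64846801757812, -654.1107177734375), (587.8203125, 1212.061767578125), 9.328802108764648)
```

View pics/crop0.png

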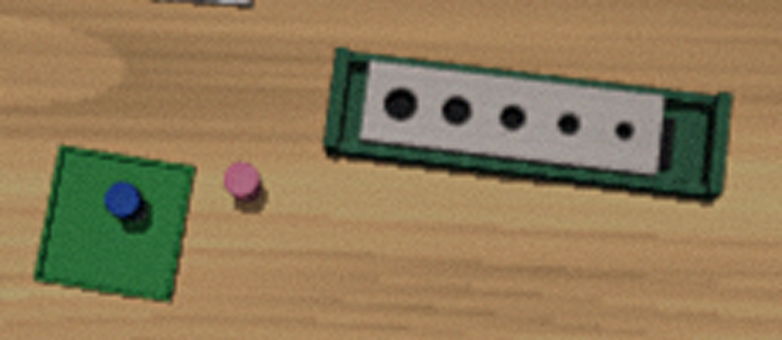

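The crop shows the strip near the +y end of the channel, with all five holes clear and evenly spaced. Measured pitch is 44 mm and the strip top is at z≈60. The returns pin stands near (443,226), with the pink one well away from it. Moving over to the pin and turning the jaws along the rack's x axis.

>>> {"fn": "jog_arm", "kwargs": {
  "moves": [
    [[17,46,0,0,0,8.5],[17,46,0,0,0,8.5],[17,46,0,0,0,8.5],[17,46,0,0,0,8.5],[17,46,0,0,0,8.5]]
  ],
  "gripper": 1
}}

```text
clock: 0.6
eef_pos: [256.8, -288.2, 220.3]
eef_rot: [2.913, 1.565, 2.413]
wrist_force: [1.2, -0.4, 0.2]
finger_gap: 94.1
```

>>> {"fn": "jog_arm", "kwargs": {
  "moves": [
    [[17,46,0,0,0,8.5],[17,46,0,0,0,8.5],[17,46,0,0,0,8.5],[17,46,0,0,0,0],[17,46,0,0,0,0]]
  ]
}}

```text
clock: 1.1
eef_pos: [340.4, -52.5, 220.3]
eef_rot: [2.919, 1.567, 2.875]
wrist_force: [1.2, -0.1, 0.1]
finger_gap: 94.1
```

>>> {"fn": "jog_arm", "kwargs": {
  "moves": [
    [[17,46,0,0,0,0],[17,46,0,0,0,0],[17,46,0,0,0,0],[17,46,0,0,0,0],[17,46,0,0,0,0]]
  ]
}}

```text
clock: 1.6
eef_pos: [423.9, 183.5, 220.5]
eef_rot: [2.814, 1.569, 2.772]
wrist_force: [1.4, -1.2, -0.0]
finger_gap: 94.0
```

```bash
cat >> h.py <<'E'
from scipy.spatial.transform import Rotation as Ro
def tool():
    s=manip.read_state(); R=Ro.from_euler("xyz",s["eef_rot"]).as_matrix(); return s,R
def onz(name,u,v,z):
    p=manip.camera_params(name); R=cv2.Rodrigues(p["rvec"])[0]; C=-R.T@p["tvec"]
    r=R.T@np.array([(u-p["cx"])/p["fx"],(v-p["cy"])/p["fy"],1]); return C+r*(z-C[2])/r[2]
E
python3 - <<'E'
from h import *
s,R=tool(); print(s["eef_pos"],R.round(3).tolist(),"jaw deg",np.degrees(np.arctan2(R[1,2],R[0,2])),s["joints"].round(2))
# pin: fit a model cylinder (top disk z=89) in both initial images using blue mask
from scipy.optimize import minimize
for nm,box in(("top",(270,300,210,240)),("scene",(262,300,395,425))):
    z=np.load(nm+"0.npz"); im=z["im"]; hsv=cv2.cvtColor(im,cv2.COLOR_BGR2HSV)
    m=((hsv[...,0]>95)&(hsv[...,0]<130)&(hsv[...,1]>100)); k=np.zeros_like(m); k[box[0]:box[1],box[2]:box[3]]=1; m&=k
    v,u=np.nonzero(m); print(nm,m.sum(),u.min(),u.max(),v.min(),v.max(),"mid-grip centre (z=69)",onz(nm,u.mean(),v.mean(),69).round(1))
    p=manip.camera_params(nm)
    big=cv2.resize(m.astype(np.float32),None,fx=1,fy=1)
    a=np.linspace(0,2*np.pi,60)
    def ren(x,y,r):
        P=np.concatenate([np.c_[x+r*np.cos(a),y+r*np.sin(a),np.full(60,h)] for h in(49,89)])
        q=cv2.projectPoints(P,p["rvec"],p["tvec"],np.array([[p["fx"],0,p["cx"]],[0,p["fy"],p["cy"]],[0,0,1]]),None)[0][:,0]
        h=cv2.convexHull(q.astype(np.float32)); o=np.zeros((480*1,640),np.uint8)
        o=np.zeros((400,400),np.uint8); off=np.array([box[2]-5,box[0]-5]); cv2.fillConvexPoly(o,((h[:,0]-off+.5)*8).round().astype(np.int32),255)
        return cv2.resize(o,(50,50),interpolation=cv2.INTER_AREA)/255.
    t=m[box[0]-5:box[0]+45,box[2]-5:box[2]+45].astype(float)
    for r in(12,13.5,15):
        best=min((np.abs(ren(x,y,r)-t).sum(),x,y) for x in range(432,456) for y in range(214,238)); print(r,best)
E
```

```text
[423.86126415 183.50193253 220.53726192] [[-0.002, 0.043, 0.999], [0.001, 0.999, -0.043], [-1.0, 0.001, -0.002]] jaw deg -2.438931055342525 [0.33 0.11 1.76 0.   1.27 0.37]
top 91 221 231 279 289 mid-grip centre (z=69) [446.2 226.7  69. ]
12 (np.float64(11.447058823529412), 446, 226)
13.5 (np.float64(23.32549019607843), 446, 226)
15 (np.float64(45.65882352941176), 445, 226)
scene 180 403 416 267 285 mid-grip centre (z=69) [446.  222.8  69. ]
12 (np.float64(24.960784313725494), 447, 223)
13.5 (np.float64(37.44705882352942), 447, 223)
15 (np.float64(70.4078431372549), 447, 222)
```

Both cameras put the pin at about (446,225). Moving above it, then down.

>>> {"fn": "jog_arm", "kwargs": {
  "moves": [
    [[21,40,0,0,0,-3],[1,1,-40,0,0,0]]
  ]
}}

```text
clock: 1.8
eef_pos: [448.7, 231.6, 183.2]
eef_rot: [0.793, 1.564, 0.7]
wrist_force: [1.7, -0.1, -0.7]
finger_gap: 93.7
```

>>> {"fn": "jog_arm", "kwargs": {
  "moves": [
    [[-3,-6,-35,0,0,0],[0,0,-30,0,0,0],[0,0,-20,0,0,0],[0,0,0,0,0,0]]
  ]
}}

```text
clock: 2.2
eef_pos: [442.7, 226.3, 89.6]
eef_rot: [2.903, 1.568, 2.814]
wrist_force: [0.4, 0.0, -0.1]
finger_gap: 94.0
```

>>> {"fn": "jog_arm", "kwargs": {
  "moves": [
    [[3,-1,-16,0,0,0],[0,0,0,0,0,0]]
  ]
}}

```text
clock: 2.4
eef_pos: [446.0, 225.4, 74.4]
eef_rot: [2.885, 1.568, 2.796]
wrist_force: [0.1, 0.3, 0.1]
finger_gap: 94.0
```

Run:
```python
from h import *
s,R=tool(); print(s["eef_pos"],R.round(3).tolist(),"jaw deg",np.degrees(np.arctan2(R[1,2],R[0,2])))
a,d=manip.camera("scene"); b,d2=manip.camera("top")
x=np.hstack([cv2.resize(a[230:320,355:455],(400,360),interpolation=cv2.INTER_CUBIC),cv2.resize(b[240:330,175:275],(400,360),interpolation=cv2.INTER_CUBIC)])
cv2.imwrite("pics/grasp.png",x)
```

```text
[446.04949139 225.38080572  74.35097724] [[-0.003, 0.089, 0.996], [0.001, 0.996, -0.089], [-1.0, 0.001, -0.003]] jaw deg -5.120360643795137
```

View pics/grasp.png

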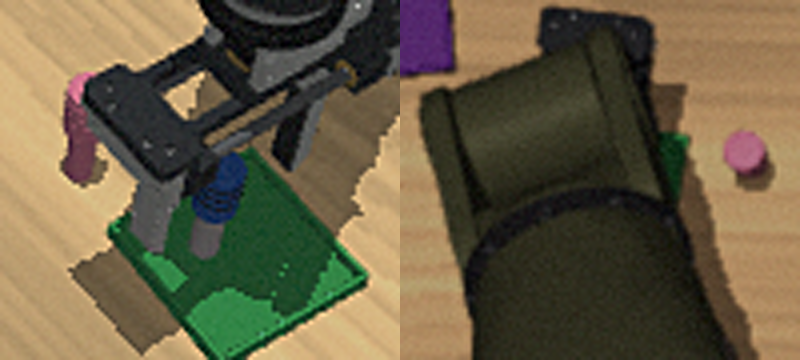

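In the left image the pin stands upright between the fingers. The open jaw straddles it, clear of the tray walls and the pink pin. Closing now.

>>> {"fn": "jog_arm", "kwargs": {
  "moves": [
    [[0,0,0,0,0,0],[0,0,0,0,0,0],[0,0,0,0,0,0],[0,0,0,0,0,0],[0,0,0,0,0,0]]
  ],
  "gripper": -1,
  "squeeze": 30
}}

```text
clock: 3.0
eef_pos: [448.2, 226.6, 80.0]
eef_rot: [0.8, 1.564, 0.711]
wrist_force: [-0.3, 0.2, -0.4]
finger_gap: 57.7
```

>>> {"fn": "jog_arm", "kwargs": {
  "moves": [
    [[0,0,0,0,0,0],[0,0,0,0,0,0]]
  ]
}}

```text
clock: 3.2
eef_pos: [448.2, 226.6, 80.1]
eef_rot: [0.799, 1.564, 0.71]
wrist_force: [-0.6, -0.6, 0.2]
finger_gap: 41.4
```

>>> {"fn": "jog_arm", "kwargs": {
  "moves": [
    [[-2,-1,-6,0,0,0],[0,0,0,0,0,0],[0,0,0,0,0,0]]
  ]
}}

```text
clock: 3.5
eef_pos: [445.8, 225.4, 73.3]
eef_rot: [0.83, 1.565, 0.741]
wrist_force: [1.0, 0.4, 7.1]
finger_gap: 26.5
```

>>> {"fn": "jog_arm", "kwargs": {
  "moves": [
    [[0,0,0,0,0,0],[0,0,0,0,0,0]]
  ]
}}

```text
clock: 3.7
eef_pos: [445.8, 225.5, 73.3]
eef_rot: [0.835, 1.565, 0.746]
wrist_force: [0.2, -0.1, -0.4]
finger_gap: 26.6
```

The gap is 26.6 mm, so this is pin18 (27 mm grip) and the middle hole is the match. Lifting clear.

>>> {"fn": "jog_arm", "kwargs": {
  "moves": [
    [[0,0,25,0,0,0],[0,0,45,0,0,0],[0,0,45,0,0,0],[2,-20,15,0,0,0],[9,-35,0,0,0,0]]
  ]
}}

```text
clock: 4.2
eef_pos: [454.4, 170.8, 206.8]
eef_rot: [1.464, 1.568, 1.379]
wrist_force: [-0.6, -1.2, -2.0]
finger_gap: 26.7
```

>>> {"fn": "jog_arm", "kwargs": {
  "moves": [
    [[12,-47,0,0,0,0],[12,-47,0,0,0,0],[12,-47,0,0,0,0],[12,-40,0,0,0,0],[0,0,0,0,0,0]]
  ]
}}

```text
clock: 4.7
eef_pos: [503.0, -19.7, 207.6]
eef_rot: [0.847, 1.568, 0.762]
wrist_force: [0.7, -0.1, -2.7]
finger_gap: 26.4
```

>>> {"fn": "jog_arm", "kwargs": {
  "moves": [
    [[10,-32,-10,0,0,0],[5,-18,-20,0,0,0],[1,-2,-18,0,0,0],[0,0,0,0,0,0]]
  ]
}}

```text
clock: 5.1
eef_pos: [519.0, -73.7, 157.8]
eef_rot: [1.069, 1.567, 0.982]
wrist_force: [-0.4, 0.3, -1.3]
finger_gap: 26.5
```

Run:
```python
from h import *
s,R=tool(); print(s["eef_pos"],R.round(3).tolist(),s["wrist_force"])
a,d=manip.camera("scene"); b,d2=manip.camera("top"); np.savez("s1.npz",a=a,d=d)
P=np.array([[519.5,-71.9,60.],s["eef_pos"],s["eef_pos"]+R[:,0]*69.3])
p=manip.camera_params("scene")
q=cv2.projectPoints(P,p["rvec"],p["tvec"],np.array([[p["fx"],0,p["cx"]],[0,p["fy"],p["cy"]],[0,0,1]]),None)[0][:,0]; print("hole,tcp,foot px",q)
u,v=q[0].astype(int); u0,v0=u-65,v-80
x=cv2.resize(a[v0:v0+130,u0:u0+130],(600,600),interpolation=cv2.INTER_CUBIC)
for k,(c) in enumerate([(0,255,0),(0,0,255),(0,255,255)]): cv2.circle(x,tuple(((q[k]-[u0,v0])*600/130).astype(int).tolist()),3,c,-1)
cv2.imwrite("pics/over.png",x); print(u0,v0)
```

```text
[518.97639587 -73.73242706 157.84589253] [[0.002, 0.087, 0.996], [0.003, 0.996, -0.087], [-1.0, 0.003, 0.002]] [-0.42663336  0.29404164 -1.30740227]
hole,tcp,foot px [[305.44794531 218.76186872]
 [303.65530035 191.38406846]
 [304.75799203 210.8478402 ]]
240 138
```

View pics/over.png

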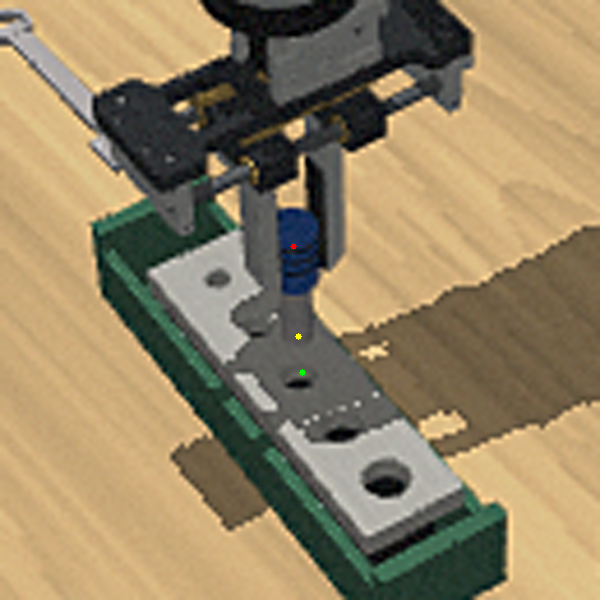

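The crop shows the pin hanging vertically, with its foot near (297,340). The middle hole is just below it, around (299,382), in the gripper's shadow. I'll check the hole position against the unshadowed first scene picture.

Run:
```python
from h import *
for nm in("scene","top"):
    z=np.load(nm+"0.npz"); im,w=z["im"],z["w"]; p=manip.camera_params(nm); K=np.array([[p["fx"],0,p["cx"]],[0,p["fy"],p["cy"]],[0,0,1]])
    C=-cv2.Rodrigues(p["rvec"])[0].T@p["tvec"]; print(nm,"cam",C.round(0))
    g=cv2.cvtColor(im,cv2.COLOR_BGR2GRAY).astype(np.float32)
    # template fit: rectify strip plane z=60 at 2px/mm, rows in (x,y)
    X,Y=np.meshgrid(np.arange(470,570,.5),np.arange(-200,60,.5))
    P=np.stack([X,Y,np.full_like(X,60)],-1).reshape(-1,3)
    q=cv2.projectPoints(P,p["rvec"],p["tvec"],K,None)[0][:,0].astype(np.float32)
    r=cv2.remap(g,q[:,0].reshape(X.shape),q[:,1].reshape(X.shape),cv2.INTER_LINEAR)
    best=[]
    e=np.array([np.sin(np.radians(5.4)),np.cos(np.radians(5.4))])
    for cx in np.arange(510,530,1.):
        for cy in np.arange(-84,-60,1.):
            # strip rectangle + holes rim contrast
            a=(X-cx)*e[0]+(Y-cy)*e[1]; b=(X-cx)*e[1]-(Y-cy)*e[0]
            hole=np.zeros(X.shape,bool); ring=hole.copy()
            for k,D in zip((-88,-44,0,44,88),(14,17,20,23,26)):
                rr=np.hypot(a-k,b); hole|=rr<D/2; ring|=(rr>D/2+1)&(rr<D/2+5)
            best.append((r[ring].mean()-r[hole].mean(),cx,cy))
    print(nm,"holes",sorted(best)[-3:])
    al=(w[...,2]>55)&(w[...,2]<65)&(g>110)&(w[...,0]>470)&(w[...,0]<570)&(w[...,1]>-220)&(w[...,1]<70)&(cv2.cvtColor(im,cv2.COLOR_BGR2HSV)[...,1]<60)
    Q=w[al]; print("strip",np.median(Q[:,2]),cv2.minAreaRect(Q[:,:2].astype(np.float32)))
    cv2.imwrite(f"pics/rect_{nm}.png",r)
```

```text
scene cam [964. 558. 943.]
scene holes [(np.float32(90.23374), np.float64(523.0), np.float64(-74.0)), (np.float32(91.4268), np.float64(522.0), np.float64(-73.0)), (np.float32(92.38635), np.float64(522.0), np.float64(-74.0))]
strip 60.96697490786892 ((522.0802001953125, -73.35946655273438), (234.6855926513672, 63.440250396728516), 84.88602447509766)
top cam [ 272.   -8. 1692.]
top holes [(np.float32(107.92955), np.float64(519.0), np.float64(-72.0)), (np.float32(107.96986), np.float64(520.0), np.float64(-71.0)), (np.float32(109.874954), np.float64(520.0), np.float64(-72.0))]
strip 60.44514456582045 ((519.677978515625, -72.12984466552734), (231.3491668701172, 62.51791763305664), 84.45829772949219)[ WARN:0@8.639] global loadsave.cpp:1063 imwrite_ Unsupported depth image for selected encoder is fallbacked to CV_8U.
```

>>> {"fn": "jog_arm", "kwargs": {
  "moves": [
    [[1.5,1.5,-12,0,0,0],[0,0,-6,0,0,0],[0,0,0,0,0,0]]
  ]
}}

```text
clock: 5.5
eef_pos: [522.1, -70.3, 143.0]
eef_rot: [0.279, 1.562, 0.195]
wrist_force: [0.6, 0.1, -2.0]
finger_gap: 26.4
```

>>> {"fn": "jog_arm", "kwargs": {
  "moves": [
    [[-1.5,-1.5,-6,0,0,0],[0,0,-3,0,0,0],[0,0,0,0,0,0]]
  ]
}}

```text
clock: 5.8
eef_pos: [520.6, -71.5, 133.6]
eef_rot: [0.259, 1.562, 0.176]
wrist_force: [-0.2, 0.5, -2.0]
finger_gap: 26.2
```

>>> {"fn": "jog_arm", "kwargs": {
  "moves": [
    [[0,0,-2,0,0,0],[0,0,-2,0,0,0],[0,0,-1.5,0,0,0]]
  ]
}}

```text
clock: 6.1
eef_pos: [520.8, -71.6, 128.2]
eef_rot: [0.227, 1.561, 0.144]
wrist_force: [0.1, 0.9, -1.6]
finger_gap: 26.6
```

>>> {"fn": "jog_arm", "kwargs": {
  "moves": [
    [[0,0,-1.5,0,0,0],[0,0,-1.5,0,0,0]]
  ]
}}

```text
clock: 6.3
eef_pos: [520.9, -71.7, 125.0]
eef_rot: [0.226, 1.561, 0.142]
wrist_force: [-0.5, -0.2, -1.8]
finger_gap: 26.2
```

The foot is about 4 mm below the face with no contact force, so it is in the hole. Continuing gently.

>>> {"fn": "jog_arm", "kwargs": {
  "moves": [
    [[0,0,-4,0,0,0],[0,0,-4,0,0,0],[0,0,-4,0,0,0]]
  ]
}}

```text
clock: 6.6
eef_pos: [521.0, -71.7, 112.3]
eef_rot: [0.202, 1.56, 0.118]
wrist_force: [0.0, 0.6, -1.0]
finger_gap: 26.8
```

>>> {"fn": "jog_arm", "kwargs": {
  "moves": [
    [[0,0,-4,0,0,0],[0,0,-4,0,0,0],[0,0,-3,0,0,0]]
  ]
}}

```text
clock: 6.9
eef_pos: [520.8, -71.6, 99.8]
eef_rot: [0.229, 1.561, 0.145]
wrist_force: [-0.4, 0.3, -3.4]
finger_gap: 26.6
```

>>> {"fn": "jog_arm", "kwargs": {
  "moves": [
    [[0,0,-2,0,0,0],[0,0,-2,0,0,0],[0,0,-2,0,0,0]]
  ]
}}

```text
clock: 7.2
eef_pos: [520.9, -71.7, 93.4]
eef_rot: [0.226, 1.561, 0.142]
wrist_force: [-2.9, -0.4, 5.5]
finger_gap: 26.5
```

>>> {"fn": "jog_arm", "kwargs": {
  "moves": [
    [[0,0,-2,0,0,0],[0,0,-2,0,0,0]]
  ]
}}

```text
clock: 7.4
eef_pos: [520.9, -71.7, 90.2]
eef_rot: [0.214, 1.561, 0.13]
wrist_force: [-3.0, 0.7, 6.1]
finger_gap: 26.3
```

>>> {"fn": "jog_arm", "kwargs": {
  "moves": [
    [[0,0,-2,0,0,0],[0,0,-1.5,0,0,0]]
  ]
}}

```text
clock: 7.6
eef_pos: [520.9, -71.7, 87.5]
eef_rot: [0.203, 1.561, 0.119]
wrist_force: [-3.8, 0.6, 5.9]
finger_gap: 26.4
```

>>> {"fn": "jog_arm", "kwargs": {
  "moves": [
    [[0,0,-1.5,0,0,0]]
  ]
}}

```text
clock: 7.7
eef_pos: [520.9, -71.7, 86.5]
eef_rot: [0.197, 1.561, 0.113]
wrist_force: [-3.1, -0.5, 6.3]
finger_gap: 26.4
```

>>> {"fn": "jog_arm", "kwargs": {
  "moves": [
    [[0,0,-1,0,0,0]]
  ]
}}

```text
clock: 7.8
eef_pos: [520.9, -71.7, 85.9]
eef_rot: [0.195, 1.561, 0.111]
wrist_force: [-3.8, 0.8, 5.9]
finger_gap: 26.3
```

>>> {"fn": "jog_arm", "kwargs": {
  "moves": [
    [[0,0,-1.5,0,0,0]]
  ]
}}

```text
clock: 7.9
eef_pos: [520.9, -71.7, 84.9]
eef_rot: [0.189, 1.561, 0.105]
wrist_force: [-4.3, 0.7, 5.2]
finger_gap: 26.4
```

>>> {"fn": "jog_arm", "kwargs": {
  "moves": [
    [[0,0,-1.5,0,0,0]]
  ]
}}

```text
clock: 8.0
eef_pos: [521.0, -71.7, 84.2]
eef_rot: [0.172, 1.56, 0.089]
wrist_force: [-5.8, 0.6, 15.3]
finger_gap: 26.4
```

>>> {"fn": "jog_arm", "kwargs": {
  "moves": [
    [[0,0,-1,0,0,0]]
  ]
}}

```text
clock: 8.1
eef_pos: [521.1, -71.7, 84.2]
eef_rot: [0.158, 1.56, 0.075]
wrist_force: [-7.0, 0.7, 14.8]
finger_gap: 26.4
```

Run:
```python
from h import *
s,R=tool(); print(s["eef_pos"],R[:,0].round(4),Ro.from_euler("xyz",[0.835,1.565,0.746]).as_matrix()[:,0].round(4),s["wrist_force"],s["moment"])
print(np.degrees(np.cross(R[:,0],Ro.from_euler("xyz",[0.835,1.565,0.746]).as_matrix()[:,0])).round(2))
```

```text
[521.09146801 -71.7275283   84.16153   ] [ 1.080e-02  8.000e-04 -9.999e-01] [ 0.0043  0.0039 -1.    ] [-6.98183961  0.66975207 14.78339836] [0.26261224 1.61780595 0.01538319]
[0.18 0.37 0.  ]
```

>>> {"fn": "jog_arm", "kwargs": {
  "moves": [
    [[-0.4,0,-1,0.2,0.4,0]]
  ]
}}

```text
clock: 8.2
eef_pos: [521.1, -71.8, 84.2]
eef_rot: [0.721, 1.564, 0.638]
wrist_force: [-0.2, 0.2, 6.0]
finger_gap: 26.7
```

>>> {"fn": "jog_arm", "kwargs": {
  "moves": [
    [[-0.2,0,-1.5,0,0.2,0],[0,0,-1.5,0,0,0]]
  ]
}}

```text
clock: 8.4
eef_pos: [521.5, -71.8, 84.1]
eef_rot: [0.9, 1.566, 0.817]
wrist_force: [-11.7, 1.4, 22.3]
finger_gap: 26.6
```

It is holding at z≈84.1 under 22 N, where about 84.3 was predicted, so the shoulder is home. Relaxing and releasing.

>>> {"fn": "jog_arm", "kwargs": {
  "moves": [
    [[-0.7,0,0,0,0,0],[0,0,0,0,0,0]]
  ]
}}

```text
clock: 8.6
eef_pos: [521.1, -71.9, 84.8]
eef_rot: [0.732, 1.565, 0.649]
wrist_force: [-0.9, -0.5, -2.3]
finger_gap: 26.5
```

>>> {"fn": "jog_arm", "kwargs": {
  "moves": [
    [[0,0,0,0,0,0],[0,0,0,0,0,0],[0,0,0,0,0,0],[0,0,0,0,0,0]]
  ],
  "gripper": 0.3
}}

```text
clock: 9.0
eef_pos: [521.4, -72.0, 84.7]
eef_rot: [0.642, 1.565, 0.559]
wrist_force: [0.2, -0.1, 0.1]
finger_gap: 55.2
```

On relaxing, the arm lifted the pin about 0.6 mm before letting go. To be sure it is seated, I'll raise, shut the fingers and press the top lightly; contact should come at TCP z≈119.

>>> {"fn": "jog_arm", "kwargs": {
  "moves": [
    [[0,0,10,0,0,0],[0,0,30,0,0,0],[0,0,15,0,0,0],[0,0,0,0,0,0]]
  ]
}}

```text
clock: 9.4
eef_pos: [521.1, -71.9, 142.9]
eef_rot: [0.708, 1.565, 0.625]
wrist_force: [-0.4, -0.2, -0.6]
finger_gap: 61.4
```

>>> {"fn": "jog_arm", "kwargs": {
  "moves": [
    [[0,0,0,0,0,0],[0,0,0,0,0,0],[0,0,0,0,0,0],[0,0,0,0,0,0],[0,0,0,0,0,0]]
  ],
  "gripper": -1
}}

```text
clock: 9.9
eef_pos: [520.3, -71.8, 141.0]
eef_rot: [1.164, 1.566, 1.081]
wrist_force: [0.2, -0.1, 0.2]
finger_gap: 24.4
```

>>> {"fn": "jog_arm", "kwargs": {
  "moves": [
    [[0,0,0,0,0,0],[0,0,0,0,0,0],[0,0,0,0,0,0]]
  ]
}}

```text
clock: 10.2
eef_pos: [520.2, -71.8, 140.4]
eef_rot: [1.385, 1.566, 1.302]
wrist_force: [-0.4, 1.0, -0.3]
finger_gap: 1.6
```

>>> {"fn": "jog_arm", "kwargs": {
  "moves": [
    [[0.5,0,-12,0,0,0],[0,0,-3,0,0,0],[0,0,0,0,0,0]]
  ]
}}

```text
clock: 10.5
eef_pos: [520.6, -71.7, 123.8]
eef_rot: [1.462, 1.566, 1.379]
wrist_force: [0.4, 0.6, 0.0]
finger_gap: 0.7
```

>>> {"fn": "jog_arm", "kwargs": {
  "moves": [
    [[0,0,-1.5,0,0,0],[0,0,-1.5,0,0,0]]
  ]
}}

```text
clock: 10.7
eef_pos: [520.6, -71.7, 120.5]
eef_rot: [1.496, 1.566, 1.413]
wrist_force: [0.8, -0.0, 0.6]
finger_gap: 0.3
```

>>> {"fn": "jog_arm", "kwargs": {
  "moves": [
    [[0,0,-1,0,0,0]]
  ]
}}

```text
clock: 10.8
eef_pos: [520.6, -71.7, 119.4]
eef_rot: [1.494, 1.566, 1.411]
wrist_force: [-0.6, -0.2, -0.0]
finger_gap: 0.6
```

>>> {"fn": "jog_arm", "kwargs": {
  "moves": [
    [[0,0,-1,0,0,0]]
  ]
}}

```text
clock: 10.9
eef_pos: [520.9, -71.8, 119.1]
eef_rot: [1.278, 1.566, 1.195]
wrist_force: [-6.1, 0.8, 16.4]
finger_gap: 0.6
```

>>> {"fn": "jog_arm", "kwargs": {
  "moves": [
    [[0,0,-1,0,0,0]]
  ]
}}

```text
clock: 11.0
eef_pos: [521.2, -71.8, 119.2]
eef_rot: [1.015, 1.566, 0.932]
wrist_force: [-4.6, 1.3, 13.2]
finger_gap: 0.6
```

Contact was firm at 119.1, against the expected 119, with 16 N and no give. The pin is seated. Retreating and taking a final look.

>>> {"fn": "jog_arm", "kwargs": {
  "moves": [
    [[0,0,15,0,0,0],[0,0,45,0,0,0],[-20,0,40,0,0,0],[-40,-20,10,0,0,0],[-40,-20,0,0,0,0]]
  ]
}}

```text
clock: 11.5
eef_pos: [420.2, -111.1, 232.4]
eef_rot: [1.05, 1.567, 0.971]
wrist_force: [0.7, -1.1, 0.1]
finger_gap: 0.5
```

>>> {"fn": "jog_arm", "kwargs": {
  "moves": [
    [[-20,-40,0,0,0,0],[0,-45,0,0,0,0],[0,-45,0,0,0,0],[0,-30,0,0,0,0],[0,0,0,0,0,0]]
  ]
}}

```text
clock: 12.0
eef_pos: [395.0, -278.0, 235.5]
eef_rot: [-0.006, 1.563, -0.086]
wrist_force: [0.0, 0.1, 0.2]
finger_gap: 0.6
```

Run:
```python
from h import *
a,d=manip.camera("scene"); b,d2=manip.camera("top"); w=world("scene",d)
x=np.hstack([cv2.resize(a[165:395,230:460],(400,400),interpolation=cv2.INTER_CUBIC),cv2.resize(b[180:320,185:415],(400,400*140//230),interpolation=cv2.INTER_CUBIC).__class__(cv2.copyMakeBorder(cv2.resize(b[180:320,185:415],(400,243)),0,157,0,0,cv2.BORDER_CONSTANT)) if 0 else cv2.copyMakeBorder(cv2.resize(b[180:320,185:415],(400,243)),0,157,0,0,cv2.BORDER_CONSTANT)])
cv2.imwrite("pics/final.png",x)
W=world("top",d2); m=(abs(W[...,0]-521)<10)&(abs(W[...,1]+72)<10); print("pin top z",np.median(W[m][:,2]))
s,_=tool(); print(s["clock"],s["eef_pos"],s["qd"].round(3))
```

```text
pin top z 99.71691210960192
12.1 [ 395.25653992 -275.45667221  235.48340744] [ 0.033 -0.017  0.017  0.002  0.001  0.011]
```

View pics/final.png

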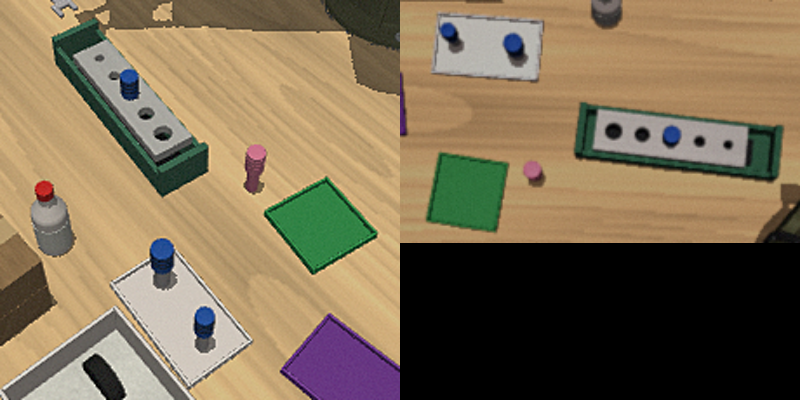

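The pin sits flush in the middle hole at (129,85), with two holes free on each side. Its top reads z≈99.7, where 100 is fully home. The stock pins and the pink pin are where they started. Handing in.

```bash
python3 -c "
from cell import manip
print(manip.sign_off())"
```

```text
the job is handed in; nothing more can be done
None
```

The returned pin was pin18, and it is now fully home in the 18 mm (middle) hole of the rack, released and handed in at about 12 s.

- **Sizing:** the jaws read about 26.5 mm on its grip, which matches pin18's 27 mm and rules out the 24 and 30 mm grips. I took the 18 mm hole from that and the camera images, so I did not try the pin in the other holes. It went in on the first gentle try with no contact force on the strip.
- **Seating:** I pushed the lift bar down with 6 to 8 N until the shoulder stopped hard. The hardest push on the rack was about 22 N up and down plus 12 N sideways, under the 45 N limit.
- **After letting go:** the arm lifted the pin about 0.6 mm as I relaxed the push. So after releasing it I pressed the top with shut fingers, up to 16 N. It made firm contact at the expected height with no give.
- **Last checks:** the pin's top measures z = 99.7 mm, where 100 is fully home. In the last picture the two stock pins and the pink look-alike look unmoved, and the arm was clear.
- **Disagreement:** the two cameras differed by 2 to 3 mm on the hole and pin positions, so I used values between them. Nothing else failed.

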